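# Drop a used pipette tip with a two-stop plunger

### The arm

A 6-joint arm with a two-finger parallel gripper is mounted at the origin on the work surface. World frame = base frame: x ahead of the robot, y to its left, z up, the work surface at z = 0. Lengths are in m, angles in rad, forces in N, time in s.
With the tool pointing down it reaches from about 0.3 to 0.85 m from the base axis. Payload 5.4 kg.
Tool frame: the origin (TCP) lies on the centre line of the jaws, within the pads' length; the fingertips stand 8 mm ahead of it and the grasp point (between the pads) lies 11 mm behind it (r.tips_ahead is the distance from the TCP to the fingertips, in m); y points along the fingers, x is the direction in which the jaws open and shut, and the axes are right-handed (so a half turn about y gives the same grasp; the last joint's range is limited). The gripper opens to 85 mm and grips with 20 to 120 N. Pads are 22 mm wide; open, the fingers measure 114 mm over their backs; the gripper's body (76 mm by 85 mm) begins 54 mm behind the grasp point. The pads swing forward as they close: fully open they stand 13 mm farther back than shut.
Start: joints at [-1.377, 0.158, 1.597, -0, 1.386, -0.21], TCP at [0.226, -0.529, 0.239] pointing down, gripper open.
Joint ranges: [-2.91, 2.91], [-0.94, 2.29], [0.18, 2.7], [-1.29, 4.43], [0.17, 2.64], [-3, 3]. Speed limits (rad/s): [2.57, 2.57, 3.14, 3.14, 3.14, 3.14].

### API

Orientations are given as a unit quaternion [w, x, y, z].
In Python, from bench import r gives the robot as it stands.
- The arm moves only by the tool apply_moves, never from a script. Its arguments are lists of equal length, an entry for each row: "xyz": the shift along the tool's x, y, z in units of 40 mm (1.0 is 40 mm), a list of three; "turn": the turn, a rotation vector about the tool's x, y, z in units of 6 degrees (1.0 is 6 degrees), a list of three. A call has 1 to 5 rows; each row shifts and turns the commanded pose from where the row before left it, along the tool's axes as they then stand; what a row does not reach is not made up. A row lasts 1/12 s, in which the tool goes at most 41.7 mm and 7.16 degrees, less where a joint would pass 70% of its speed; a pose out of reach is approached as far as the arm can. A call is refused whole if a number of a shift passes 1 or a number of a turn 1, either way. A call with a gripper value outside its range is refused whole. "hand" is the finger opening in mm, from 0 to 85.4, set as the call begins (left out, the last holds). The fingers move at their own pace and stop on an object; the grip force is fixed at half the most. Time passes only in rows, so rows that do not move let the fingers close. It gives the time, the measured TCP pose, the force and the opening at its end, in the units of the state.
- r.read_state(): the state, without advancing time (a new reading comes with each control period).
- r.capture(name): name is "scene" or "top"; returns a dict with "img" (384x512x3 uint8, red, green, blue), "fx", "fy", "cx", "cy" (pixels), "R" (3x3) and "t" (3): a world point X has camera coordinates R X + t. Camera axes: x right, y down, z forward; pixel columns grow to the right and rows downward; lengths in m; the calibration is good to about 2 mm. A picture is of the moment at which its call begins. There is no depth.
- r.hand_in(): hands the job in, once; it reports no verdict.
The state is a dict: "t": time; "qpos": joint angles; "qd": joint speeds; "effort": joint torques, N m; "tool_pos": TCP position; "tool_rot": TCP orientation; "contact_force": force on the tool from outside, world axes, zero at the start; "ft_torque": the same for the moment, N m; "finger_gap": opening from 0.0 (shut) to 1.0 (fully open).
Only numpy, scipy, OpenCV 4.12 (cv2) and the standard library are available. Lean on these libraries where they do the work, as an engineer would, in place of code of your own. Each camera call takes 0.05 s, during which the arm holds its last target.

### The job

Bring the round metal dish with the red handle to where it stands centred under the yellow tip of the pipette in the stand, and let go of it. Then press the pipette's blue plunger cap gently down to its soft first stop and wait there for about a second, press on to the stiff second stop and hold it for half a second so that the tip drops into the dish, and let the plunger come all the way up again. Never press the plunger with more than 20 N, leave the dish under the pipette with the tip in it, and do not disturb the other things on the bench.

Things in the scene. Friction and masses are not known exactly. Their poses are not given: they have to be found in the camera images.
- pipette_foot (a point): Point on the bench (z = 0) straight below the axis of the white upright pipette, which is clamped, fixed, in a bench stand. The stand is on this frame's +x side: base plate 12 mm high, 75 to 145 mm from the axis and 100 mm wide along y; steel rod 14 mm thick, 245 mm high, 103 mm from the axis. The other sides are open. The pipette is up to 42 mm across.
- plunger (a joint): Travel of the blue plunger cap (flat, round, 28 mm across, on the pipette's axis, pressed straight down) to the soft first stop, in m: 0 up, 0.010 at the first stop and beyond. Cap's top when up: 287 to 297 mm above the bench, not measured: find it by touch. Its spring takes 1 N, rising to 2.5 N; on the first stop it stays until pushed with more than 7 N, so 3 to 6 N rests there. Springs back up.
- sleeve (a joint): Further travel of the cap together with the black sleeve below it, past the first stop, in m: 0 up to the first stop, 0.005 at the hard second stop. It takes 7 N to start, rising to 11 N, so 12 to 20 N rests on the second stop. It springs up when released.
- tip_mid (a point): Middle (30 mm above its point) of the loose yellow pipette tip, a cone 55 mm long, 19 mm across at its collar, 6 mm at its point, 12 g; z runs along it, from point to collar. It starts in the grey collet (36 mm across) at the pipette's lower end, its point 57 to 67 mm above the bench. The collet lets it fall only when the plunger is pushed to its second stop.
- dish_in (a point): Centre of the inner floor of the loose round metal dish (102 mm across the rim, 32 mm high, floor 3 mm thick, wall 3 mm, about 0.25 kg); z is up and -x points along its handle. The dish stands flat on the bench.
- dish_grip (a point): Grip point on the dish's red handle, a level straight bar 12 mm wide and 8 mm thick, 26 mm above the bench. The bar runs along x of this frame; the point is 115 mm from the dish's centre, and the bar goes 48 mm beyond it, away from the dish. The dish is better slid along the bench than lifted; mind the stand's base.
- spray: Spray bottle, white and orange, 72 mm across, 192 mm high; origin at the centre of its underside. A bystander.
- tip_box: Box of tips, 120 x 80 x 51 mm; origin at the centre of its underside. A bystander.
- tube_rack: White rack of sample tubes, 50 x 115 mm, 93 mm high; origin at the centre of its underside. A bystander.
- reagent: Small amber bottle, 44 mm across, 80 mm high; origin at the centre of its underside. A bystander.
- marker: White and blue marker pen, 120 mm long along its x, 12 mm thick; origin in its underside. A bystander.
- carton: White and blue kit carton, 90 x 130 x 55 mm; origin at the centre of its underside. A bystander.
- scissors: Steel scissors lying flat along x, about 160 mm long; origin at the pivot. A bystander.
Things that resemble listed ones, but are neither listed nor needed, are in the scene too. Leave any pink look-alike of the part that bears dish_in alone. What is shaped like the part that bears pipette_foot but turquoise is not meant.

How it is judged:
By the outcome, as a careful person would: the job done as asked, in the order asked, and still so for the second after the job is handed in, with the robot touching nothing.
It also fails if it takes over 67 s, if anything falls off the work surface, if the arm or the gripper's body presses on something with over 40 N, if the wrist force passes 120 N, or if a joint passes its speed limit or range.

## Working session

There is one attempt and no reset: what is moved stays moved. The work goes in short steps, Python scripts to look and compute and a tool call to move; the robot and the scene stay as the last step left them, time stands still between calls to the robot, and variables do not carry over. Pictures are saved under pics/ and viewed, and the job is handed in when it is done.

Besides the shell and the picture viewer there is one more tool, called after "Call:" as a command line: name --argument value ..., lists and objects as JSON in quotes. apply_moves: Moves the arm, as the interface text tells. Its arguments: {"type":"object","properties":{"xyz":{"type":"array"},"turn":{"type":"array"},"hand":{"type":"number"}},"required":["xyz","turn"]}

```bash
ls; mkdir -p pics
python3 - <<'E'
from bench import r
import cv2,numpy as np
for n in("scene","top"):
    c=r.capture(n); cv2.imwrite(f"pics/{n}0.png",cv2.resize(c["img"][:,:,::-1],(800,600),interpolation=cv2.INTER_CUBIC))
    cv2.imwrite(f"pics/{n}0raw.png",c["img"][:,:,::-1])
    print(n,c["fx"],c["fy"],c["cx"],c["cy"],np.round(c["R"],4).tolist(),np.round(c["t"],4).tolist(), np.round(-np.array(c["R"]).T@c["t"],3))
s=r.read_state();print(s, r.tips_ahead)
E
```

```text
pics
scene 436.6769687230188 436.6769687230188 247.61179014829068 186.18785211382325 [[0.849, 0.5283, 0.008], [0.3629, -0.572, -0.7356], [-0.384, 0.6274, -0.6774]] [-0.4542, -0.0805, 1.7524] [ 1.088 -0.906  1.131]
top 362.25197421431295 362.25197421431295 249.37749111546407 192.70125488509794 [[0.0048, -0.9999, 0.015], [-0.9981, -0.0057, -0.0618], [0.0619, -0.0147, -0.998]] [-0.0291, 0.5779, 1.0692] [ 0.511 -0.01   1.103]
{'t': 0.1, 'qpos': array([-1.37714474e+00,  1.58996747e-01,  1.59808321e+00, -2.19398596e-05,
        1.38622723e+00, -2.10110006e-01]), 'qd': array([-0.00036776, -0.0019897 , -0.00234658,  0.00172189,  0.00069411,
        0.00051943]), 'effort': array([-2.57609336e-04, -3.96989858e+01, -3.32338643e+01, -2.21288260e-04,
        4.16675408e-03,  4.56734665e-05]), 'tool_pos': array([ 0.2257718 , -0.52824904,  0.2384209 ]), 'tool_rot': array([ 0.59052911, -0.58967551,  0.39001864, -0.38915759]), 'contact_force': array([-0.72685001, -0.13866197, -0.24589631]), 'ft_torque': array([ 0.00715953, -0.00863209, -0.01091356]), 'finger_gap': 1.000093191543365} 0.008
```

View pics/scene0.png

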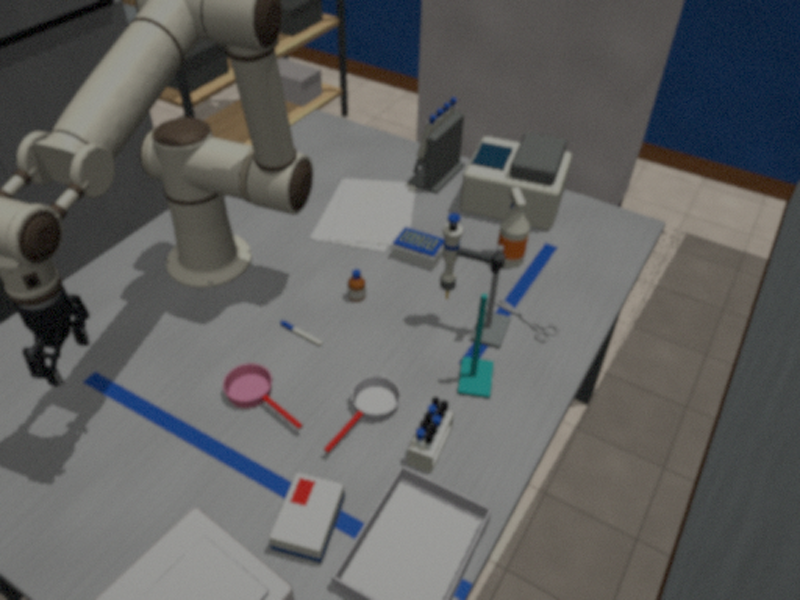

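View pics/top0.png

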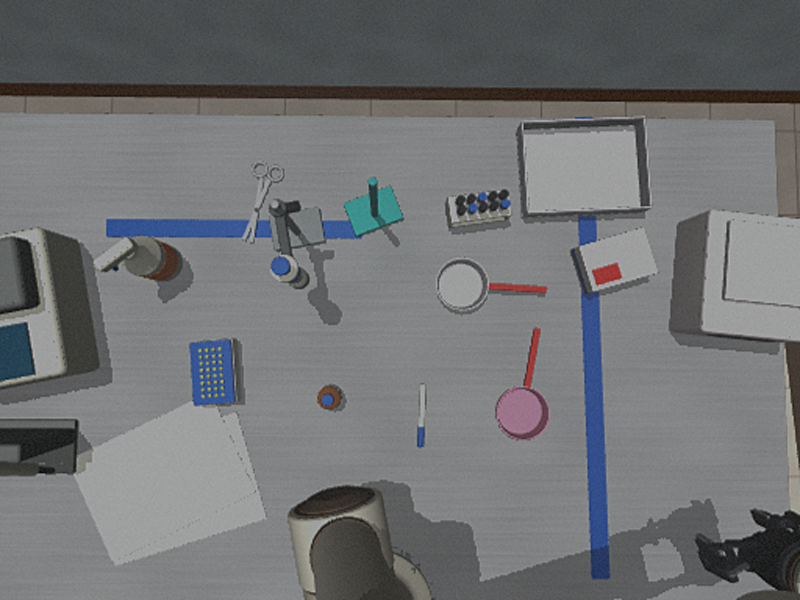

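```bash
cat > h.py <<'E'
from bench import r
import cv2,numpy as np
def ray(c,u,v):
    R=np.array(c["R"]);t=np.array(c["t"])
    d=R.T@np.array([(u-c["cx"])/c["fx"],(v-c["cy"])/c["fy"],1.0]);return -R.T@t,d
def onz(c,u,v,z):
    o,d=ray(c,u,v);return o+d*(z-o[2])/d[2]
def tri(c1,p1,c2,p2):
    o1,d1=ray(c1,*p1);o2,d2=ray(c2,*p2)
    s=np.linalg.lstsq(np.c_[d1,-d2],o2-o1,rcond=None)[0]
    a=o1+d1*s[0];b=o2+d2*s[1];return (a+b)/2,np.linalg.norm(a-b)
def proj(c,X):
    p=np.array(c["R"])@X+c["t"];return c["fx"]*p[0]/p[2]+c["cx"],c["fy"]*p[1]/p[2]+c["cy"]
def mask(img,lo,hi,roi=None):
    h=cv2.cvtColor(img,cv2.COLOR_RGB2HSV);m=cv2.inRange(h,np.array(lo),np.array(hi))
    if roi:
        z=np.zeros_like(m);x0,y0,x1,y1=roi;z[y0:y1,x0:x1]=m[y0:y1,x0:x1];m=z
    return m
def crop(img,roi,name,s=8):
    x0,y0,x1,y1=roi;cv2.imwrite(name,cv2.resize(img[y0:y1,x0:x1,::-1],None,fx=s,fy=s,interpolation=cv2.INTER_CUBIC))
E
python3 - <<'E'
from h import *
T=r.capture("top");S=r.capture("scene")
k=.64
crop(T["img"],(160,115,225,220),"pics/c1.png",5)
crop(S["img"],(265,125,345,225),"pics/c2.png",6)
crop(T["img"],(270,155,360,205),"pics/c3.png",8)
crop(S["img"],(200,230,265,295),"pics/c4.png",8)
# blue cap
for c,roi,n in((T,(170,160,195,182),'T'),(S,(280,132,300,147),'S')):
    m=mask(c["img"],(100,90,40),(130,255,255),roi); M=cv2.moments(m,True);print(n,M["m00"],M["m10"]/M["m00"],M["m01"]/M["m00"],cv2.boundingRect(m))
# red handle
for c,roi,n in((T,(305,170,360,195),'T'),(S,(200,255,240,300),'S')):
    m=mask(c["img"],(0,120,60),(8,255,255),roi)|mask(c["img"],(172,120,60),(180,255,255),roi)
    p=cv2.findNonZero(m);print(n,len(p),cv2.minAreaRect(p),cv2.boundingRect(m))
E
```

```text
T 118.0 179.5084745762712 170.3050847457627 (173, 164, 19, 17)
S 41.0 290.3170731707317 138.85365853658536 (287, 136, 8, 7)
T 134 ((330.9801330566406, 183.79867553710938), (36.25286102294922, 3.5920259952545166), 3.8140745162963867) (313, 181, 37, 6)
S 120 ((219.6377410888672, 275.66790771484375), (3.6857709884643555, 32.557640075683594), 42.51044845581055) (208, 263, 24, 26)
```

View pics/c1.png

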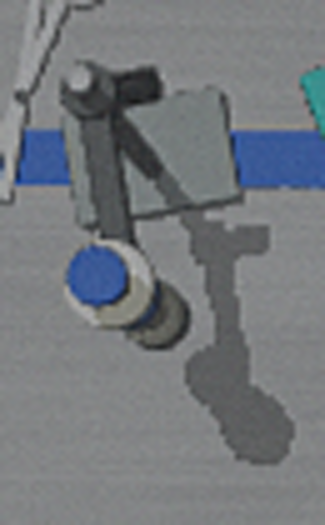

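View pics/c2.png

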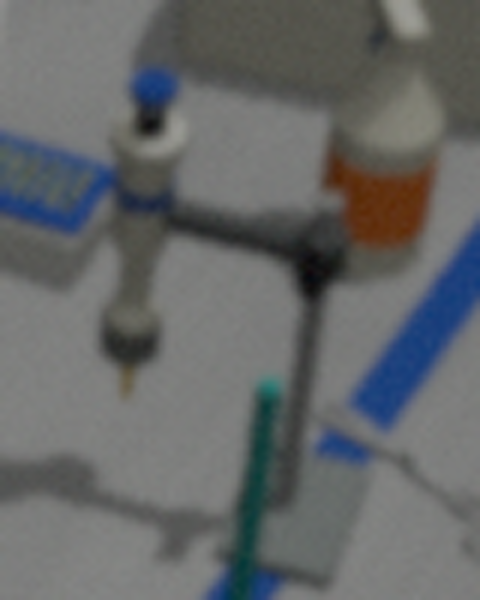

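View pics/c3.png

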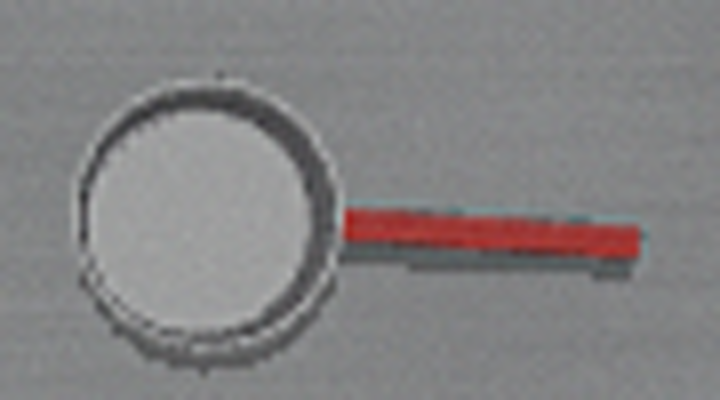

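View pics/c4.png

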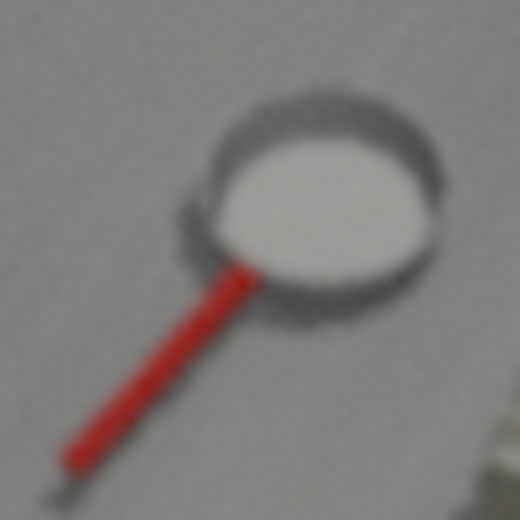

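Run:
```python
from h import *
T=r.capture("top");S=r.capture("scene")
cap,e=tri(T,(179.4,170.1),S,(290.4,138.1));print("cap",cap,e)
for z in(.287,.292,.297): print(z,onz(T,179.4,170.1,z),onz(S,290.4,138.1,z))
# tip: in scene, at known axis height
for z in(.057,.062,.067): print("tip",z,onz(S,285.5,190.3,z))
# base plate corners at z=.012 (top crop)
for p in((240,200),(218,87),(80,222)): print("base",onz(T,p[0]/5+160-.4,p[1]/5+115-.4,.012))
print("rod top",onz(T,84/5+159.6,80/5+114.6,.245))
# dish
d=onz(T,295.6,181.1,.032);print("dish",d)
g=T["img"].astype(int)
for n,z in(("near",.030),):
  a=onz(T,345/8+269.5,225/8+154.5,z);b=onz(T,640/8+269.5,243/8+154.5,z);print("handle",a,b,np.degrees(np.arctan2(*(b-a)[1::-1])),np.linalg.norm(b-d),np.linalg.norm(a-d))
  print("scene end",onz(S,75/8+199.5,462/8+229.5,z), onz(S,245/8+199.5,272/8+229.5,z))
```

```text
cap [0.61031624 0.13443494 0.29691205] 0.00013685508432632372
0.287 [0.61159958 0.13625176 0.287     ] [0.60459593 0.14673348 0.287     ]
0.292 [0.6109814 0.135355  0.292    ] [0.60745703 0.14050266 0.292     ]
0.297 [0.61036322 0.13445824 0.297     ] [0.61031812 0.13427184 0.297     ]
tip 0.057 [0.60535389 0.1441476  0.057     ]
tip 0.062 [0.60759901 0.13926258 0.062     ]
tip 0.067 [0.60984413 0.13437756 0.067     ]
base [0.69344437 0.10107377 0.012     ]
base [0.76272578 0.11527023 0.012     ]
base [0.67931092 0.1976056  0.012     ]
rod top [0.71177248 0.15252488 0.245     ]
dish [ 0.61250351 -0.16325155  0.032     ]
handle [ 0.60844257 -0.2143876   0.03      ] [ 0.6023754  -0.32472115  0.03      ] -93.14748522426586 0.1617992874358824 0.051336020280545576
scene end [ 0.60042425 -0.32368858  0.03      ] [ 0.60547698 -0.21712787  0.03      ]
```

```bash
cat >> h.py <<'E'
from scipy.spatial.transform import Rotation as Ro
def rot(s): 
    q=np.array(s["tool_rot"]);return Ro.from_quat(q[[1,2,3,0]])
def plan(pos,yaw=None):
    """remaining shift in tool units (40mm), and turn about tool z (units 6deg) so jaw x is at yaw deg (mod 180)"""
    s=r.read_state();R=rot(s);M=R.as_matrix()
    print("t",round(s["t"],2),"pos",np.round(s["tool_pos"],4),"F",np.round(s["contact_force"],2),"gap",round(s["finger_gap"],3))
    print("axes x,y,z:",np.round(M[:,0],3),np.round(M[:,1],3),np.round(M[:,2],3))
    d=np.array(pos)-s["tool_pos"];print("d world",np.round(d,4),"tool units",np.round(M.T@d/.04,3))
    if yaw is not None:
        xt=np.array([np.cos(np.radians(yaw)),np.sin(np.radians(yaw)),0]);xl=M.T@xt
        a=np.degrees(np.arctan2(xl[1],xl[0]));a=(a+90)%180-90;print("turn z deg",a,"units",a/6)
E
python3 - <<'E'
from h import *
plan([.604,-.29,.2],-3.5)
T=r.capture("top")
for n,p in dict(bigboxL=(672,340),bigboxT=(710,212),carton=(575,250),carton2=(585,293),turq=(360,238),turq2=(402,215),rack=(448,228),rack2=(512,218),spray=(160,260),pink=(522,412),tipbox=(238,340),reag=(330,397),marker=(422,385)).items(): print(n,np.round(onz(T,p[0]*.64,p[1]*.64,.03),3))
E
```

```text
t 0.3 pos [ 0.2259 -0.5286  0.239 ] F [0.08 0.49 0.22] gap 0.999
axes x,y,z: [ 0.393 -0.92  -0.001] [-0.     0.001 -1.   ] [0.92  0.393 0.   ]
d world [ 0.3781  0.2386 -0.039 ] tool units [-1.769  0.976 11.036]
turn z deg -0.021220765403427322 units -0.0035367942339045535
bigboxL [ 0.506 -0.565  0.03 ]
bigboxT [ 0.754 -0.645  0.03 ]
carton [ 0.678 -0.381  0.03 ]
carton2 [ 0.595 -0.399  0.03 ]
turq [0.698 0.031 0.03 ]
turq2 [ 0.743 -0.049  0.03 ]
rack [ 0.718 -0.137  0.03 ]
rack2 [ 0.739 -0.261  0.03 ]
spray [0.653 0.41  0.03 ]
pink [ 0.369 -0.276  0.03 ]
tipbox [0.502 0.26  0.03 ]
reag [0.396 0.085 0.03 ]
marker [ 0.419 -0.088  0.03 ]
```

Call:
apply_moves --xyz '[[0,0,0],[0,0,0],[0,0,0],[0,0,0],[0,0,0]]' --turn '[[0,-1,0],[0,-1,0],[0,-1,0],[0,-1,0],[0,-1,0]]' --hand 60

```text
t: 0.77
tool_pos: [0.2259, -0.5287, 0.2393]
tool_rot: [0.671, -0.671, 0.222, -0.222]
contact_force: [0.8, 0.6, 0.5]
finger_gap: 0.705
```

Call:
apply_moves --xyz '[[0,0,0],[0,0,0],[0,0,0],[0,0,0],[0,0,0]]' --turn '[[0,-1,0],[0,-1,0],[0,-1,0],[0,-1,0],[0,-1,0]]'

```text
t: 1.18
tool_pos: [0.2259, -0.5287, 0.2392]
tool_rot: [0.706, -0.706, 0.04, -0.04]
contact_force: [-0.9, -0.3, -0.5]
finger_gap: 0.704
```

Call:
apply_moves --xyz '[[0,0,0],[0,0,1],[0,0,1],[0,0,1],[0,0,1]]' --turn '[[0,-0.56,0],[0,0,0],[0,0,0],[0,0,0],[0,0,0]]'

```text
t: 1.6
tool_pos: [0.2355, -0.3673, 0.2388]
tool_rot: [0.707, -0.707, 0.022, -0.022]
contact_force: [0.9, 0.6, 0.9]
finger_gap: 0.705
```

```bash
cat >> h.py <<'E'
def plan(pos,yaw=None):
    s=r.read_state();M=rot(s).as_matrix()
    print("t",round(s["t"],2),"pos",np.round(s["tool_pos"],4),"F",np.round(s["contact_force"],2),"gap",round(s["finger_gap"],3),"q",np.round(s["qpos"],2))
    print("axes x,y,z:",np.round(M[:,0],3),np.round(M[:,1],3),np.round(M[:,2],3))
    d=np.array(pos)-s["tool_pos"];print("d world",np.round(d,4),"tool units",np.round(M.T@d/.04,3))
    if yaw is not None:
        a=np.degrees(np.arctan2(M[1,0],M[0,0]));e=(yaw-a+90)%180-90;print("yaw",a,"turn y units",-e/6)
E
python3 -c "
from h import *
plan([.6045,-.291,.2],-3.5)"
```

```text
t 1.6 pos [ 0.2355 -0.3673  0.2388] F [0.89 0.55 0.94] gap 0.705 q [-1.28 -0.22  1.96  0.    1.39 -1.22]
axes x,y,z: [ 0.998 -0.062 -0.   ] [-0.     0.001 -1.   ] [0.062 0.998 0.001]
d world [ 0.369   0.0763 -0.0388] tool units [9.089 0.972 2.474]
yaw -3.5399315213189144 turn y units -0.006655253553153291
```

Call:
apply_moves --xyz '[[0.9,0,0.25],[0.9,0,0.25],[0.9,0,0.25],[0.9,0,0.25],[0.9,0,0.25]]' --turn '[[0,0,0],[0,0,0],[0,0,0],[0,0,0],[0,0,0]]'

```text
t: 2.02
tool_pos: [0.4201, -0.3293, 0.2396]
tool_rot: [-0.707, 0.707, -0.021, 0.022]
contact_force: [0.3, -0.6, -0.3]
finger_gap: 0.701
```

Call:
apply_moves --xyz '[[0.9,0.2,0.25],[0.9,0.2,0.25],[0.9,0.2,0.25],[0.9,0.2,0.25],[0.9,0.2,0.22]]' --turn '[[0,0,0],[0,0,0],[0,0,0],[0,0,0],[0,0,0]]'

```text
t: 2.43
tool_pos: [0.6028, -0.2915, 0.1987]
tool_rot: [0.707, -0.707, 0.022, -0.021]
contact_force: [-0.6, -1.3, 0.7]
finger_gap: 0.7
```

```bash
python3 -c "
from h import *
plan([.6045,-.291,.016],-3.5)
T=r.capture('top');crop(T['img'],(270,130,400,220),'pics/g1.png',6)"
```

```text
t 2.43 pos [ 0.6028 -0.2915  0.1987] F [-0.58 -1.25  0.65] gap 0.7 q [-0.63  0.43  1.35 -0.    1.37 -0.57]
axes x,y,z: [ 0.998 -0.061 -0.   ] [-0.  0. -1.] [0.061 0.998 0.   ]
d world [ 0.0017  0.0005 -0.1827] tool units [0.042 4.567 0.014]
yaw -3.4770672602465393 turn y units 0.003822123292242926
```

View pics/g1.png

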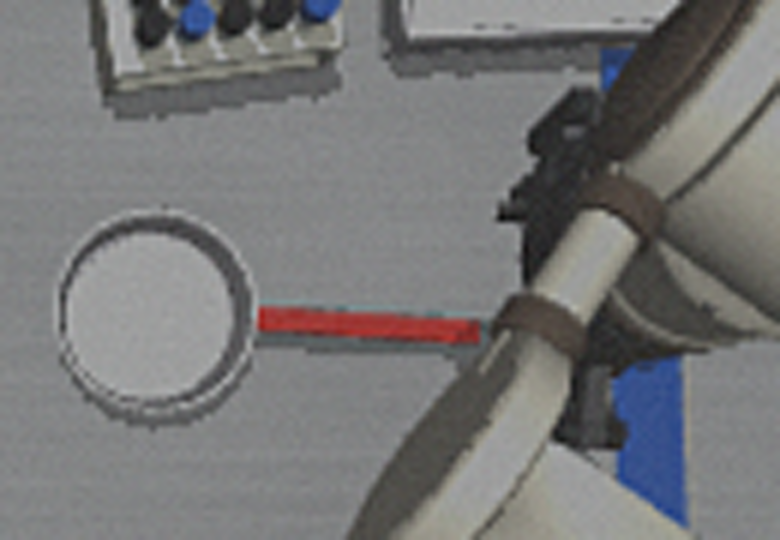

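Call:
apply_moves --xyz '[[0.04,1,0.01],[0,1,0],[0,1,0],[0,0.7,0],[0,0,0]]' --turn '[[0,0,0],[0,0,0],[0,0,0],[0,0,0],[0,0,0]]'

```text
t: 2.9
tool_pos: [0.5978, -0.2886, 0.0429]
tool_rot: [0.71, -0.704, 0.026, -0.017]
contact_force: [-0.6, 1.3, -2.0]
finger_gap: 0.702
```

```bash
python3 -c "
from h import *
plan([.6045,-.291,.016],-3.5)
S=r.capture('scene');crop(S['img'],(170,210,290,310),'pics/g2.png',6)"
```

```text
t 2.9 pos [ 0.5978 -0.2886  0.0429] F [-0.64  1.3  -2.04] gap 0.702 q [-0.63  0.59  1.45 -0.    1.12 -0.57]
axes x,y,z: [ 0.998 -0.061 -0.012] [-0.012  0.009 -1.   ] [0.061 0.998 0.008]
d world [ 0.0067 -0.0024 -0.0269] tool units [ 0.179  0.67  -0.054]
yaw -3.500418789682926 turn y units -6.97982804875134e-05
```

View pics/g2.png

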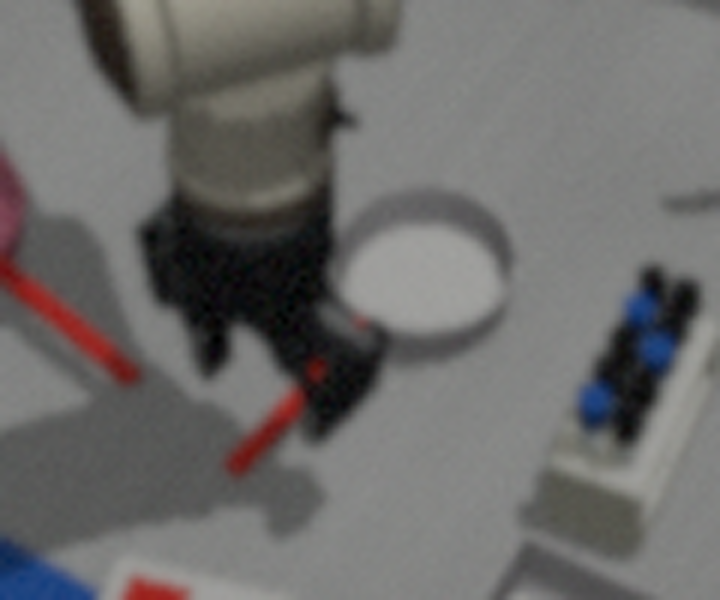

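Call:
apply_moves --xyz '[[0,0,0],[0,0,0]]' --turn '[[0,0,0],[0,0,0]]'

```text
t: 3.12
tool_pos: [0.6046, -0.2936, 0.0549]
tool_rot: [-0.706, 0.708, -0.02, 0.023]
contact_force: [0.8, -0.7, 0.4]
finger_gap: 0.703
```

```bash
python3 -c "
from h import *
plan([.6045,-.291,.016],-3.5)"
```

```text
t 3.12 pos [ 0.6046 -0.2936  0.0549] F [ 0.78 -0.7   0.37] gap 0.703 q [-0.63  0.58  1.44  0.    1.12 -0.57]
axes x,y,z: [ 0.998 -0.061  0.005] [ 0.005 -0.003 -1.   ] [ 0.061  0.998 -0.003]
d world [-0.0001  0.0026 -0.0389] tool units [-0.012  0.971  0.069]
yaw -3.507480442390812 turn y units -0.0012467403984691334
```

Call:
apply_moves --xyz '[[0,0.15,0],[0,0.25,0],[0,0.25,0],[0,0.15,0],[0,0,0]]' --turn '[[0,0,0],[0,0,0],[0,0,0],[0,0,0],[0,0,0]]'

```text
t: 3.53
tool_pos: [0.6011, -0.291, 0.0166]
tool_rot: [0.708, -0.706, 0.023, -0.02]
contact_force: [-0.5, -0.3, -0.5]
finger_gap: 0.705
```

Call:
apply_moves --xyz '[[0,0,0],[0,0,0]]' --turn '[[0,0,0],[0,0,0]]'

```text
t: 3.7
tool_pos: [0.6028, -0.2922, 0.0193]
tool_rot: [-0.707, 0.707, -0.022, 0.022]
contact_force: [0.4, -0.3, 0.4]
finger_gap: 0.701
```

```bash
python3 -c "
from h import *
plan([.6045,-.291,.016],-3.5)"
```

```text
t 3.7 pos [ 0.6028 -0.2922  0.0193] F [ 0.37 -0.26  0.4 ] gap 0.701 q [-0.63  0.63  1.44  0.    1.07 -0.57]
axes x,y,z: [ 0.998 -0.061  0.   ] [ 0. -0. -1.] [ 0.061  0.998 -0.   ]
d world [ 0.0017  0.0012 -0.0033] tool units [0.042 0.083 0.032]
yaw -3.5037432976999896 turn y units -0.0006238829499973045
```

Good height. Small x trim, then close.

Call:
apply_moves --xyz '[[0.04,0.05,0],[0,0,0],[0,0,0],[0,0,0],[0,0,0]]' --turn '[[0,0,0],[0,0,0],[0,0,0],[0,0,0],[0,0,0]]' --hand 4

```text
t: 4.12
tool_pos: [0.6042, -0.2923, 0.0175]
tool_rot: [-0.707, 0.707, -0.022, 0.021]
contact_force: [-0.8, -0.2, 0.7]
finger_gap: 0.131
```

Call:
apply_moves --xyz '[[0,0,0],[0,0,0],[0,0,0],[0,0,0],[0,0,0]]' --turn '[[0,0,0],[0,0,0],[0,0,0],[0,0,0],[0,0,0]]'

```text
t: 4.53
tool_pos: [0.6042, -0.2923, 0.0174]
tool_rot: [-0.707, 0.707, -0.022, 0.022]
contact_force: [-0.4, -0.8, 1.5]
finger_gap: 0.126
```

```bash
python3 -c "
from h import *
plan([.6045,-.291,.016],-3.5)
S=r.capture('scene');crop(S['img'],(170,210,290,310),'pics/g3.png',6)
S=r.capture('top');crop(S['img'],(250,130,380,220),'pics/g4.png',6)"
```

```text
t 4.53 pos [ 0.6042 -0.2923  0.0174] F [-0.41 -0.79  1.5 ] gap 0.126 q [-0.63  0.64  1.44 -0.    1.06 -0.57]
axes x,y,z: [ 0.998 -0.061 -0.   ] [-0. -0. -1.] [ 0.061  0.998 -0.   ]
d world [ 0.0003  0.0013 -0.0014] tool units [0.005 0.035 0.034]
yaw -3.5006308091074616 turn y units -0.0001051348512438229
```

View pics/g3.png

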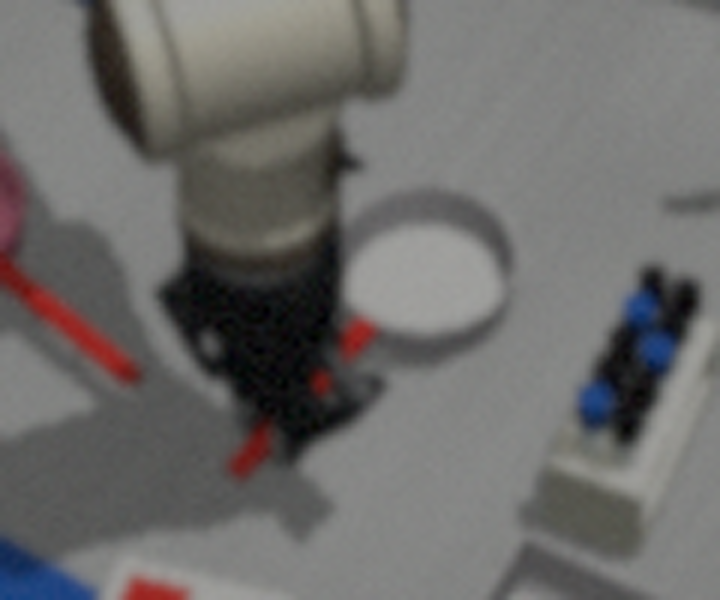

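View pics/g4.png

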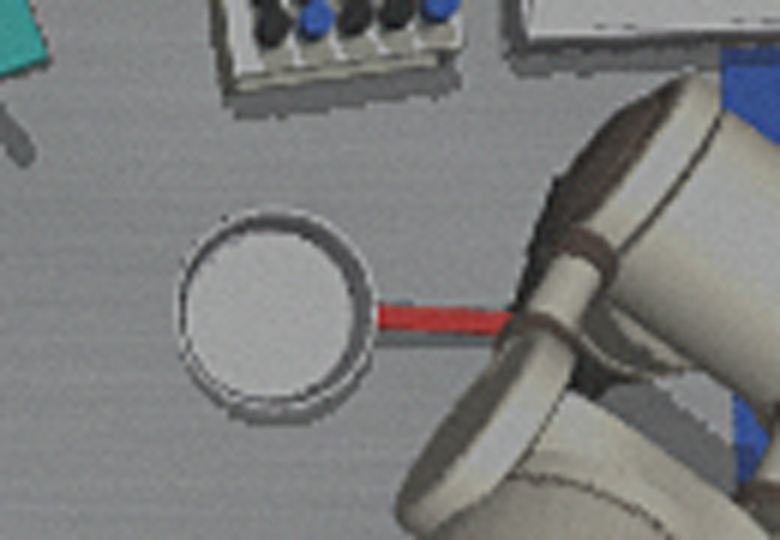

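Call:
apply_moves --xyz '[[-0.01,0,0.15],[-0.02,0,0.3],[-0.02,0,0.3],[-0.02,0,0.3],[-0.02,0,0.3]]' --turn '[[0,0,0],[0,0,0],[0,0,0],[0,0,0],[0,0,0]]'

```text
t: 5.05
tool_pos: [0.6042, -0.2366, 0.0176]
tool_rot: [-0.707, 0.707, -0.021, 0.022]
contact_force: [-0.1, -2.6, 0.8]
finger_gap: 0.125
```

Call:
apply_moves --xyz '[[-0.02,0,0.3],[-0.02,0,0.3],[-0.02,0,0.3],[-0.02,0,0.3],[-0.02,0,0.3]]' --turn '[[0,0,0],[0,0,0],[0,0,0],[0,0,0],[0,0,0]]'

```text
t: 5.47
tool_pos: [0.6037, -0.1767, 0.0174]
tool_rot: [-0.707, 0.707, -0.022, 0.022]
contact_force: [0.5, -2.9, 1.6]
finger_gap: 0.124
```

Call:
apply_moves --xyz '[[-0.02,0,0.3],[-0.02,0,0.3],[-0.02,0,0.3],[-0.02,0,0.15],[0,0,0]]' --turn '[[0,0,0],[0,0,0],[0,0,0],[0,0,0],[0,0,0]]'

```text
t: 5.88
tool_pos: [0.6027, -0.1335, 0.017]
tool_rot: [0.707, -0.706, 0.022, -0.021]
contact_force: [0.2, 2.6, 0.8]
finger_gap: 0.123
```

```bash
python3 -c "
from h import *
plan([.6027,.0067,.0174],-3.5)
S=r.capture('scene');crop(S['img'],(200,90,350,240),'pics/m3.png',5)
S=r.capture('top');crop(S['img'],(150,100,330,230),'pics/m4.png',4)"
```

```text
t 5.88 pos [ 0.6027 -0.1335  0.017 ] F [0.2  2.63 0.84] gap 0.123 q [-0.41  0.52  1.61  0.    1.01 -0.35]
axes x,y,z: [ 0.998 -0.06  -0.001] [-0.001  0.002 -1.   ] [0.06  0.998 0.002]
d world [-0.      0.1402  0.0004] tool units [-0.211 -0.004  3.498]
yaw -3.4412649659290473 turn y units 0.009789172345158192
```

View pics/m3.png

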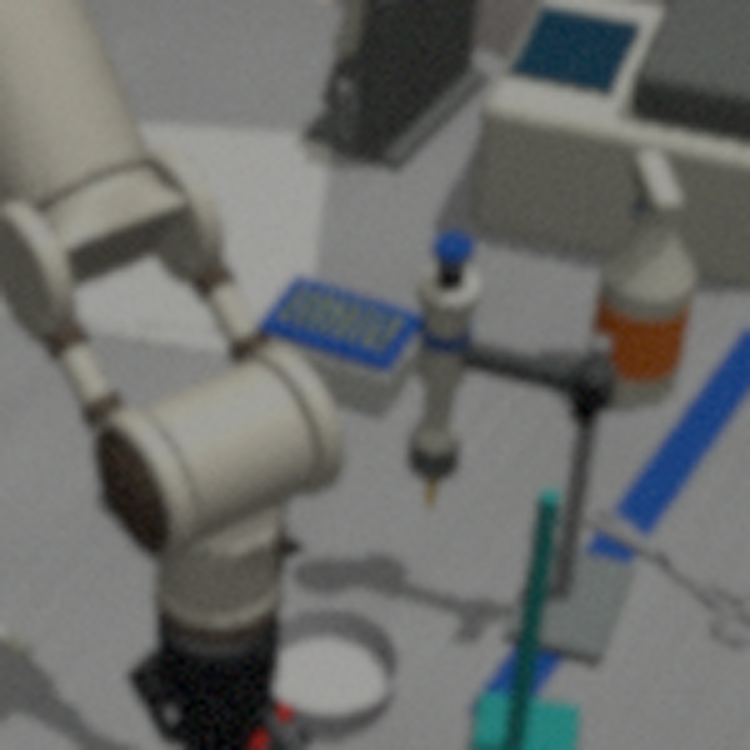

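View pics/m4.png

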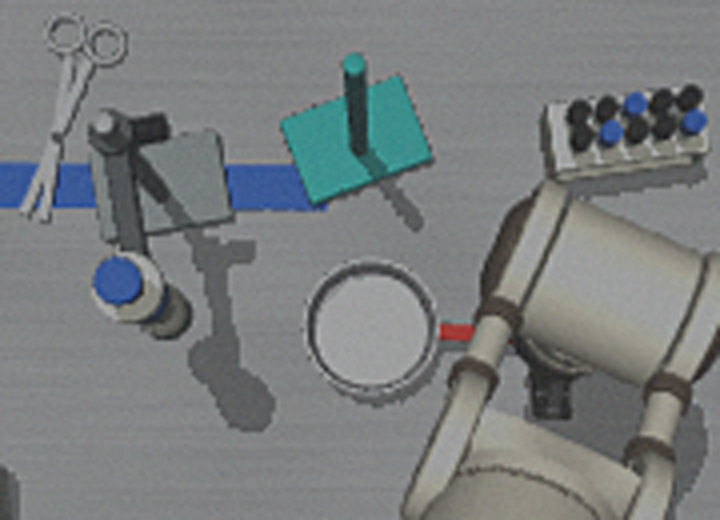

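Call:
apply_moves --xyz '[[-0.01,0,0.15],[-0.02,0,0.3],[-0.02,0,0.3],[-0.02,0,0.3],[-0.02,0,0.3]]' --turn '[[0,0,0],[0,0,0],[0,0,0],[0,0,0],[0,0,0]]'

```text
t: 6.4
tool_pos: [0.6027, -0.0807, 0.0174]
tool_rot: [-0.707, 0.707, -0.022, 0.022]
contact_force: [0.5, -3.1, 2.7]
finger_gap: 0.12
```

Call:
apply_moves --xyz '[[-0.02,0,0.3],[-0.02,0,0.3],[-0.02,0,0.3],[-0.01,0,0.15],[0,0,0]]' --turn '[[0,0,0],[0,0,0],[0,0,0],[0,0,0],[0,0,0]]'

```text
t: 6.82
tool_pos: [0.6022, -0.0373, 0.017]
tool_rot: [0.707, -0.706, 0.021, -0.021]
contact_force: [-0.3, 3.3, 0.5]
finger_gap: 0.129
```

```bash
python3 -c "
from h import *
plan([.6027,.0067,.0174],-3.5)
S=r.capture('scene');crop(S['img'],(200,90,350,240),'pics/m5.png',5)
S=r.capture('top');crop(S['img'],(150,100,330,230),'pics/m6.png',4)"
```

```text
t 6.82 pos [ 0.6022 -0.0373  0.017 ] F [-0.32  3.29  0.5 ] gap 0.129 q [-0.26  0.49  1.65  0.    0.99 -0.2 ]
axes x,y,z: [ 0.998 -0.06  -0.001] [-0.001  0.002 -1.   ] [0.06  0.998 0.002]
d world [0.0005 0.044  0.0004] tool units [-0.052 -0.008  1.098]
yaw -3.4245675500415316 turn y units 0.012572074993078294
```

View pics/m5.png

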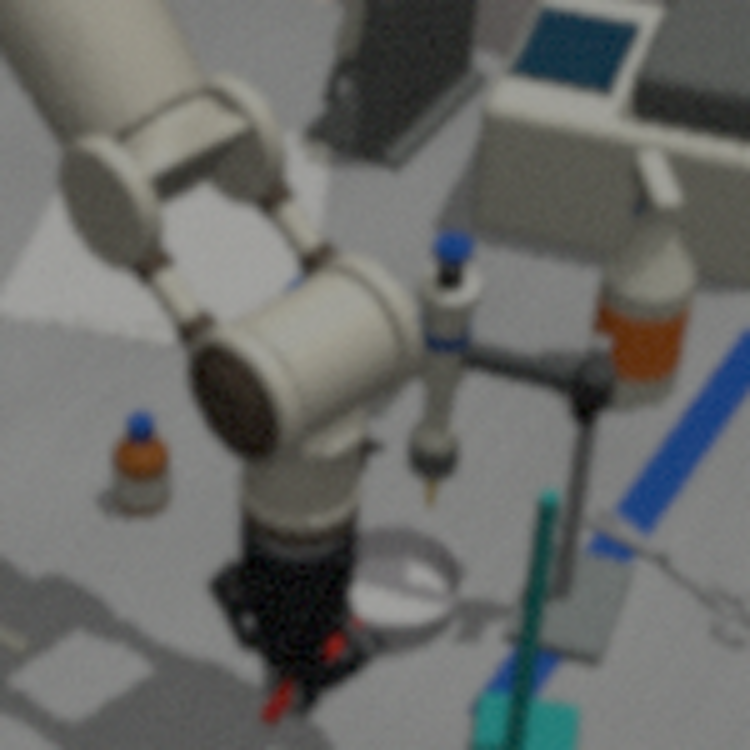

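View pics/m6.png

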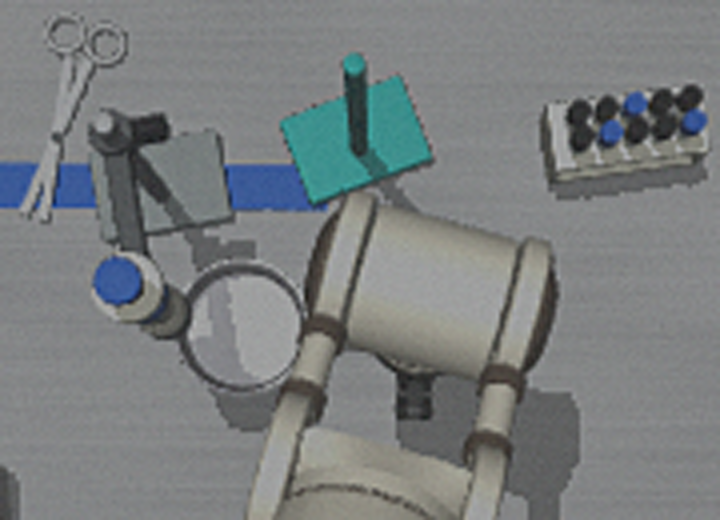

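Call:
apply_moves --xyz '[[-0.01,0,0.15],[-0.02,0,0.25],[-0.01,0,0.25],[-0.01,0,0.25],[0,0,0.15]]' --turn '[[0,0,0],[0,0,0],[0,0,0],[0,0,0],[0,0,0]]'

```text
t: 7.33
tool_pos: [0.6029, 0.0038, 0.0173]
tool_rot: [0.707, -0.707, 0.021, -0.021]
contact_force: [-0.7, -3.3, 2.4]
finger_gap: 0.12
```

Call:
apply_moves --xyz '[[0,0,0.05],[0,0,0],[0,0,0],[0,0,0],[0,0,0]]' --turn '[[0,0,0],[0,0,0],[0,0,0],[0,0,0],[0,0,0]]'

```text
t: 7.75
tool_pos: [0.6029, 0.0047, 0.017]
tool_rot: [0.707, -0.706, 0.022, -0.021]
contact_force: [0.3, 2.0, 0.8]
finger_gap: 0.121
```

```bash
python3 -c "
from h import *
plan([.6027,.0067,.0174],-3.5)
S=r.capture('scene');crop(S['img'],(230,110,330,230),'pics/m7.png',5)
S=r.capture('top');crop(S['img'],(160,130,260,210),'pics/m8.png',7)"
```

```text
t 7.75 pos [0.6029 0.0047 0.017 ] F [0.34 1.97 0.84] gap 0.121 q [-0.19  0.49  1.66  0.    0.99 -0.13]
axes x,y,z: [ 0.998 -0.061 -0.001] [-0.001  0.001 -1.   ] [0.061 0.998 0.001]
d world [-0.0002  0.002   0.0004] tool units [-0.007 -0.01   0.049]
yaw -3.519272496671164 turn y units -0.0032120827785272845
```

View pics/m7.png

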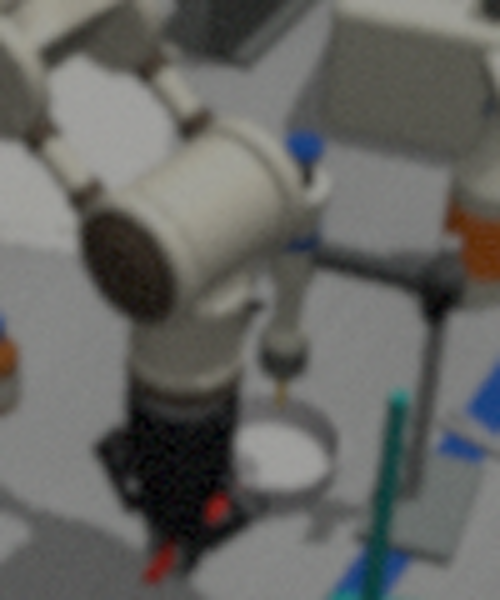

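View pics/m8.png

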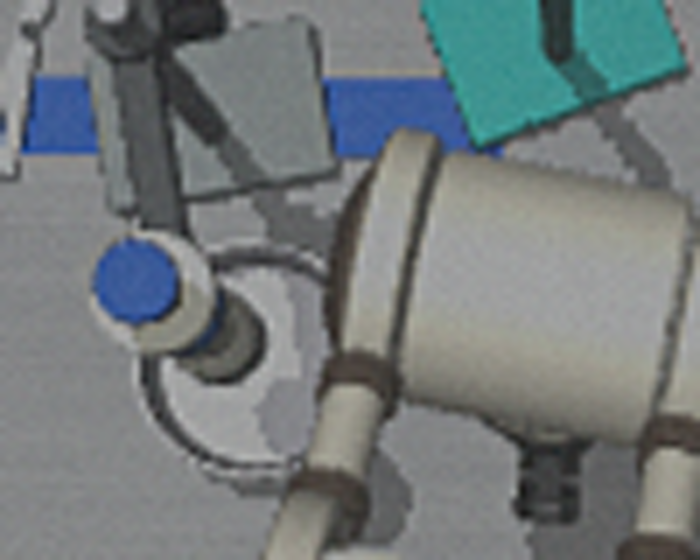

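```bash
python3 -c "
from h import *
T=r.capture('top');S=r.capture('scene')
print(onz(T,196.4,181.7,.032)); print(proj(T,np.array([.611,.136,.032])),proj(T,np.array([.611,.187,.032])),proj(T,np.array([.662,.136,.032])))
for X in([.611,.136,.032],[.662,.136,.032],[.56,.136,.032],[.611,.187,.032]):
  p=proj(S,np.array(X));print('S crop',(p[0]-229.5)*5-2.5,(p[1]-109.5)*5-2.5)
"
```

```text
[0.60890227 0.13119532 0.032     ]
(np.float64(194.78457428417133), np.float64(180.98463413915792)) (np.float64(177.5203945184008), np.float64(180.87865908292537)) (np.float64(195.0263942677958), np.float64(163.88649219595482))
S crop 276.74374187518055 436.02802137716253
S crop 339.6424358387179 462.58917580019204
S crop 215.38400228294137 410.11674379783574
S crop 309.46215718164467 395.4548721052738
```

Call:
apply_moves --xyz '[[0.03,0,0.05],[0,0,0.05],[0,0,0],[0,0,0],[0,0,0]]' --turn '[[0,0,0],[0,0,0],[0,0,0],[0,0,0],[0,0,0]]'

```text
t: 8.37
tool_pos: [0.6049, 0.0079, 0.0175]
tool_rot: [-0.707, 0.707, -0.021, 0.022]
contact_force: [-1.1, -3.3, 2.6]
finger_gap: 0.125
```

Call:
apply_moves --xyz '[[0,0,0],[0,0,0],[0,0,0],[0,0,0],[0,0,0]]' --turn '[[0,0,0],[0,0,0],[0,0,0],[0,0,0],[0,0,0]]' --hand 45

```text
t: 8.78
tool_pos: [0.6045, 0.0085, 0.0171]
tool_rot: [0.707, -0.707, 0.022, -0.022]
contact_force: [-0.4, -1.2, -0.2]
finger_gap: 0.528
```

```bash
python3 -c "
from h import *
plan([.6027,.0067,.0174],-3.5)"
```

```text
t 8.78 pos [0.6045 0.0085 0.0171] F [-0.38 -1.16 -0.22] gap 0.528 q [-0.19  0.5   1.65  0.    0.99 -0.12]
axes x,y,z: [ 0.998 -0.061 -0.   ] [-0.  0. -1.] [0.061 0.998 0.   ]
d world [-0.0018 -0.0018  0.0003] tool units [-0.042 -0.006 -0.048]
yaw -3.5016677885702974 turn y units -0.0002779647617169682
```

Call:
apply_moves --xyz '[[0,-0.3,0],[0,-0.6,0],[0,-0.6,-0.3],[0,-0.6,-0.6],[0,-0.6,-0.6]]' --turn '[[0,0,0],[0,0,0],[0,0,0],[0,0,0],[0,0,0]]'

```text
t: 9.2
tool_pos: [0.6009, -0.0515, 0.1274]
tool_rot: [-0.707, 0.707, -0.021, 0.021]
contact_force: [0.1, -0.7, 0.5]
finger_gap: 0.527
```

Call:
apply_moves --xyz '[[0,-0.6,-0.6],[0,-0.6,-0.6],[0,-0.6,-0.6],[0,-0.6,-0.4],[0,-0.4,0]]' --turn '[[0,0,0],[0,0,0],[0,0,0],[0,0,0],[0,0,0]]' --hand 0

```text
t: 9.62
tool_pos: [0.596, -0.143, 0.2414]
tool_rot: [-0.706, 0.708, -0.021, 0.024]
contact_force: [0.7, -0.3, 1.0]
finger_gap: -0.003
```

```bash
python3 -c "
from h import *
plan([.611,.136,.33],-3.5)
S=r.capture('scene');crop(S['img'],(240,125,340,225),'pics/m9.png',6)
S=r.capture('top');crop(S['img'],(160,130,250,210),'pics/m10.png',8)"
```

```text
t 9.62 pos [ 0.596  -0.143   0.2414] F [ 0.67 -0.28  1.01] gap -0.003 q [-0.43  0.25  1.49 -0.    1.4  -0.37]
axes x,y,z: [ 0.998 -0.064  0.004] [ 0.004 -0.003 -1.   ] [ 0.064  0.998 -0.003]
d world [0.015  0.279  0.0886] tool units [-0.067 -2.235  6.979]
yaw -3.693934057225604 turn y units -0.03232234287093405
```

View pics/m9.png

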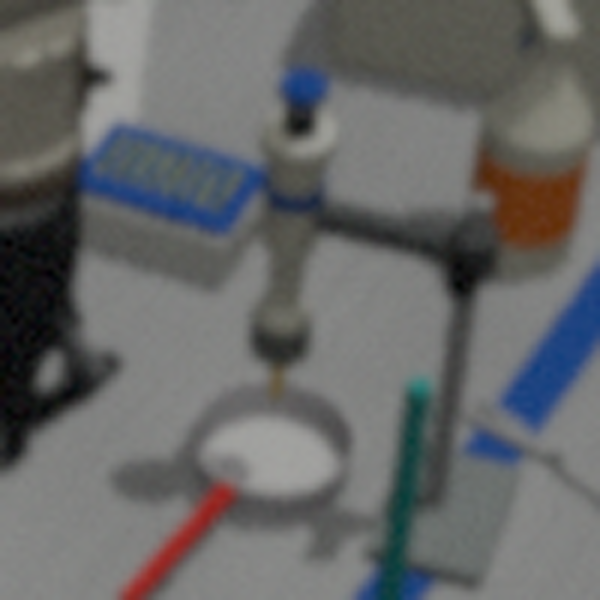

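View pics/m10.png

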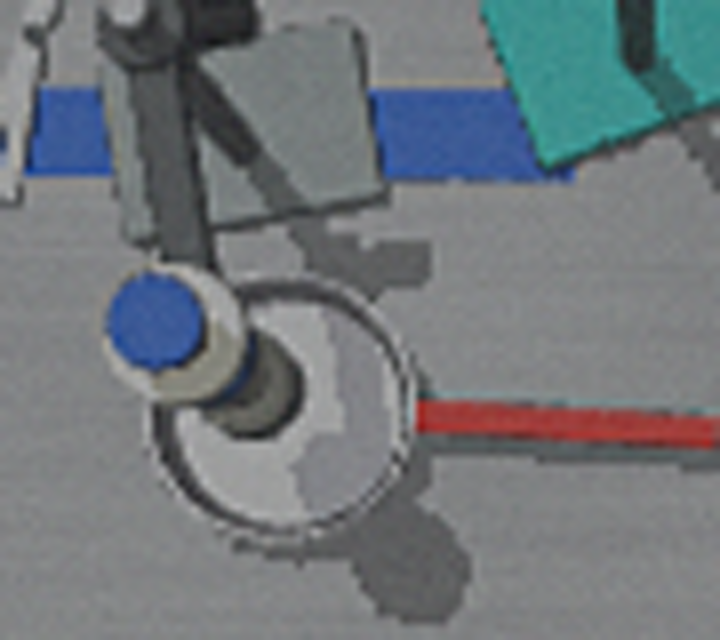

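Call:
apply_moves --xyz '[[0,-0.4,0],[0,-0.6,0],[0,-0.7,0],[0,-0.6,0],[0,-0.4,0]]' --turn '[[0,0,0],[0,0,0],[0,0,0],[0,0,0],[0,0,0]]'

```text
t: 10.13
tool_pos: [0.5958, -0.1386, 0.347]
tool_rot: [-0.707, 0.707, -0.021, 0.022]
contact_force: [-0.1, 0.0, 0.0]
finger_gap: 0.001
```

Call:
apply_moves --xyz '[[0,0,0],[0,0,0],[0,0,0],[0,0,0],[0,0,0]]' --turn '[[0,0,0],[0,0,0],[0,0,0],[0,0,0],[0,0,0]]'

```text
t: 10.55
tool_pos: [0.595, -0.139, 0.3431]
tool_rot: [0.707, -0.706, 0.023, -0.02]
contact_force: [-0.2, -0.2, -0.5]
finger_gap: 0.003
```

```bash
python3 -c "
from h import *
plan([.611,.136,.33],-3.5)
T=r.capture('top');print(onz(T,178.9,169.6,.293),onz(T,194.7,180.7,.032))"
```

```text
t 10.55 pos [ 0.595  -0.139   0.3431] F [-0.22 -0.23 -0.54] gap 0.003 q [-0.43  0.21  1.34  0.    1.6  -0.37]
axes x,y,z: [ 0.998 -0.061 -0.003] [-0.003  0.001 -1.   ] [0.061 0.998 0.001]
d world [ 0.016   0.275  -0.0131] tool units [-0.018  0.338  6.886]
yaw -3.4939308034124874 turn y units 0.0010115327645863204
[0.61197849 0.13631302 0.293     ] [0.61184493 0.1362619  0.032     ]
```

Call:
apply_moves --xyz '[[0,0,0.3],[0,0,0.6],[0,0,0.6],[0,0,0.6],[0,0,0.6]]' --turn '[[0,0,0],[0,0,0],[0,0,0],[0,0,0],[0,0,0]]'

```text
t: 11.02
tool_pos: [0.602, -0.0297, 0.3451]
tool_rot: [0.707, -0.707, 0.022, -0.021]
contact_force: [0.5, -0.1, -0.5]
finger_gap: 0.001
```

Call:
apply_moves --xyz '[[0,0,0.6],[0,0,0.6],[0,0,0.6],[0,0,0.6],[0,0,0.6]]' --turn '[[0,0,0],[0,0,0],[0,0,0],[0,0,0],[0,0,0]]'

```text
t: 11.43
tool_pos: [0.6091, 0.0903, 0.3451]
tool_rot: [0.707, -0.707, 0.022, -0.021]
contact_force: [0.3, -0.1, 0.2]
finger_gap: 0.001
```

Call:
apply_moves --xyz '[[0,0,0.5],[0,0,0.4],[0,0,0.3],[0,0,0],[0,0,0]]' --turn '[[0,0,0],[0,0,0],[0,0,0],[0,0,0],[0,0,0]]'

```text
t: 11.85
tool_pos: [0.6123, 0.1365, 0.3451]
tool_rot: [-0.707, 0.707, -0.021, 0.021]
contact_force: [0.6, -0.3, -0.0]
finger_gap: 0.004
```

Call:
apply_moves --xyz '[[0,0,0],[0,0,0],[0,0,0],[0,0,0]]' --turn '[[0,0,0],[0,0,0],[0,0,0],[0,0,0]]'

```text
t: 12.18
tool_pos: [0.6126, 0.1353, 0.3454]
tool_rot: [-0.707, 0.707, -0.022, 0.022]
contact_force: [-0.4, 0.6, -0.9]
finger_gap: -0.002
```

```bash
python3 -c "
from h import *
plan([.6115,.136,.315],-3.5)
S=r.capture('scene');crop(S['img'],(240,85,340,205),'pics/p1.png',5)"
```

```text
t 12.18 pos [0.6126 0.1353 0.3454] F [-0.38  0.56 -0.94] gap -0.002 q [ 0.03  0.25  1.29 -0.    1.61  0.09]
axes x,y,z: [ 0.998 -0.062  0.   ] [ 0. -0. -1.] [ 0.062  0.998 -0.   ]
d world [-0.0011  0.0007 -0.0304] tool units [-0.028  0.759  0.016]
yaw -3.570091668684597 turn y units -0.011681944780766193
```

View pics/p1.png

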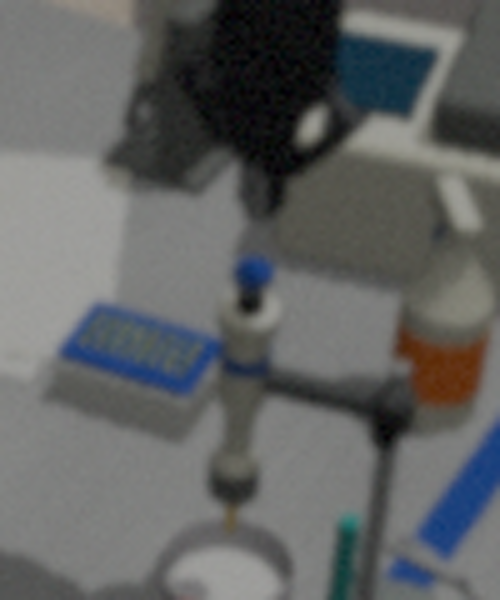

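Call:
apply_moves --xyz '[[-0.03,0.1,0.02],[0,0.2,0],[0,0.2,0],[0,0.2,0],[0,0.12,0]]' --turn '[[0,0,0],[0,0,0],[0,0,0],[0,0,0],[0,0,0]]'

```text
t: 12.65
tool_pos: [0.6106, 0.1369, 0.3103]
tool_rot: [-0.707, 0.707, -0.023, 0.021]
contact_force: [0.7, -0.2, -0.0]
finger_gap: 0.001
```

Call:
apply_moves --xyz '[[0,0.02,0],[0,0.02,0],[0,0,0],[0,0,0]]' --turn '[[0,0,0],[0,0,0],[0,0,0],[0,0,0]]'

```text
t: 12.98
tool_pos: [0.6115, 0.137, 0.3114]
tool_rot: [0.707, -0.707, 0.021, -0.022]
contact_force: [0.9, 0.5, 0.8]
finger_gap: -0.0
```

```bash
python3 -c "
from h import *
plan([.6115,.136,.305],-3.5)
S=r.capture('scene');crop(S['img'],(265,100,315,160),'pics/p2.png',9)
S=r.capture('top');crop(S['img'],(140,120,230,210),'pics/p3.png',6)"
```

```text
t 12.98 pos [0.6115 0.137  0.3114] F [0.89 0.49 0.8 ] gap -0.0 q [0.03 0.26 1.34 0.   1.54 0.09]
axes x,y,z: [ 0.998 -0.061  0.001] [ 0.001  0.    -1.   ] [0.061 0.998 0.   ]
d world [-0.     -0.001  -0.0064] tool units [ 0.     0.16  -0.024]
yaw -3.5031797130399265 turn y units -0.000529952173321154
```

View pics/p2.png

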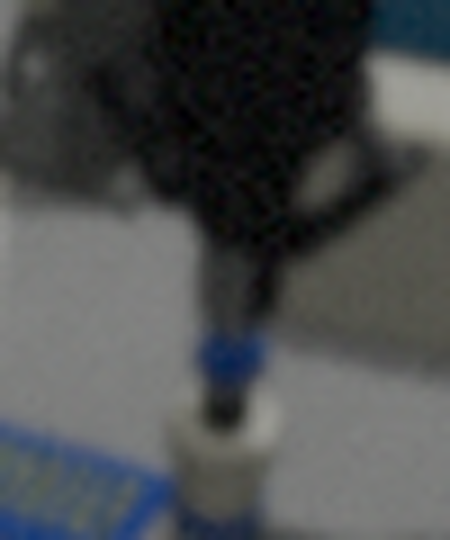

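View pics/p3.png

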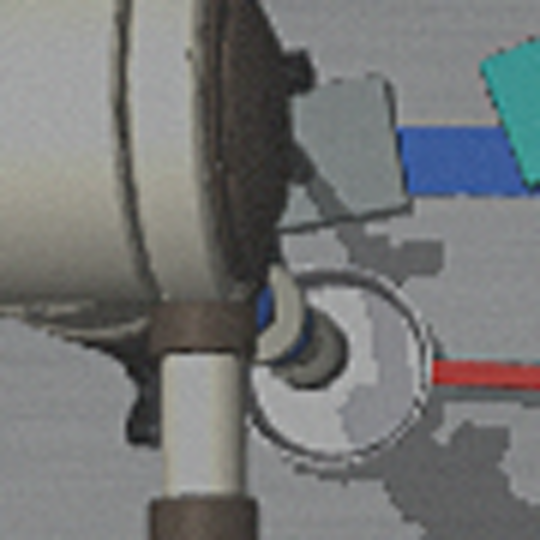

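Call:
apply_moves --xyz '[[0,0.03,0],[0,0.03,0],[0,0.03,0],[0,0.03,0],[0,0.03,0]]' --turn '[[0,0,0],[0,0,0],[0,0,0],[0,0,0],[0,0,0]]'

```text
t: 13.5
tool_pos: [0.6113, 0.1369, 0.3047]
tool_rot: [-0.707, 0.707, -0.022, 0.022]
contact_force: [0.5, -0.8, 0.7]
finger_gap: 0.003
```

Call:
apply_moves --xyz '[[0,0.02,0],[0,0.02,0],[0,0.02,0]]' --turn '[[0,0,0],[0,0,0],[0,0,0]]'

```text
t: 13.75
tool_pos: [0.6113, 0.1369, 0.3024]
tool_rot: [0.707, -0.707, 0.022, -0.022]
contact_force: [-0.4, -0.7, 0.7]
finger_gap: -0.002
```

Call:
apply_moves --xyz '[[0,0.02,0],[0,0.02,0],[0,0.02,0]]' --turn '[[0,0,0],[0,0,0],[0,0,0]]'

```text
t: 14.0
tool_pos: [0.6113, 0.137, 0.3002]
tool_rot: [0.707, -0.707, 0.022, -0.022]
contact_force: [-0.3, -0.4, 0.7]
finger_gap: -0.002
```

Call:
apply_moves --xyz '[[0,0.02,0],[0,0.02,0],[0,0.02,0]]' --turn '[[0,0,0],[0,0,0],[0,0,0]]'

```text
t: 14.25
tool_pos: [0.6113, 0.1369, 0.2978]
tool_rot: [0.707, -0.707, 0.022, -0.022]
contact_force: [-1.0, 0.4, 0.9]
finger_gap: -0.001
```

Call:
apply_moves --xyz '[[0,0.02,0],[0,0.02,0]]' --turn '[[0,0,0],[0,0,0]]'

```text
t: 14.42
tool_pos: [0.6113, 0.1369, 0.2961]
tool_rot: [0.707, -0.707, 0.022, -0.022]
contact_force: [-1.3, -0.3, 2.1]
finger_gap: -0.001
```

Call:
apply_moves --xyz '[[0,0.02,0],[0,0,0]]' --turn '[[0,0,0],[0,0,0]]'

```text
t: 14.58
tool_pos: [0.6113, 0.137, 0.2952]
tool_rot: [0.707, -0.707, 0.022, -0.022]
contact_force: [-0.6, 0.2, 1.6]
finger_gap: 0.002
```

Call:
apply_moves --xyz '[[0,0.02,0],[0,0,0]]' --turn '[[0,0,0],[0,0,0]]'

```text
t: 14.75
tool_pos: [0.6113, 0.1369, 0.2945]
tool_rot: [0.707, -0.707, 0.022, -0.022]
contact_force: [-0.6, -0.4, 2.2]
finger_gap: -0.001
```

```bash
python3 -c "
from h import *
plan([.6115,.136,.305],-3.5)
S=r.capture('scene');crop(S['img'],(265,100,315,160),'pics/p4.png',9)"
```

```text
t 14.75 pos [0.6113 0.1369 0.2945] F [-0.64 -0.35  2.24] gap -0.001 q [0.03 0.26 1.37 0.   1.51 0.09]
axes x,y,z: [ 0.998 -0.061  0.   ] [ 0.  0. -1.] [0.061 0.998 0.   ]
d world [ 0.0002 -0.0009  0.0105] tool units [ 0.005 -0.263 -0.023]
yaw -3.5038782335778507 turn y units -0.0006463722629751109
```

View pics/p4.png

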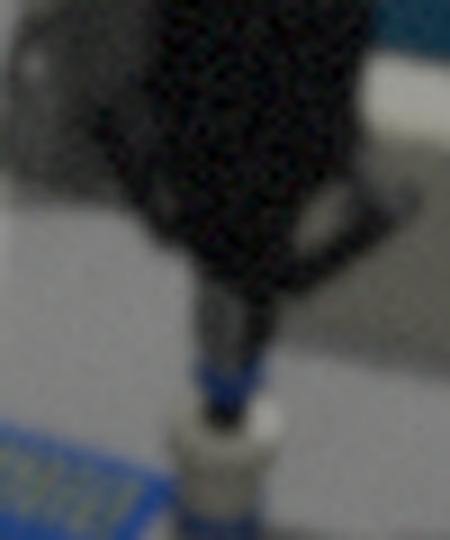

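Call:
apply_moves --xyz '[[0,0.015,0],[0,0,0]]' --turn '[[0,0,0],[0,0,0]]'

```text
t: 14.97
tool_pos: [0.6113, 0.1369, 0.2939]
tool_rot: [-0.707, 0.707, -0.022, 0.022]
contact_force: [-0.2, 0.6, 2.2]
finger_gap: -0.002
```

Call:
apply_moves --xyz '[[0,0.015,0],[0,0,0]]' --turn '[[0,0,0],[0,0,0]]'

```text
t: 15.13
tool_pos: [0.6113, 0.1369, 0.2933]
tool_rot: [-0.707, 0.707, -0.022, 0.022]
contact_force: [-0.2, 0.3, 2.4]
finger_gap: -0.001
```

Call:
apply_moves --xyz '[[0,0.015,0],[0,0,0]]' --turn '[[0,0,0],[0,0,0]]'

```text
t: 15.3
tool_pos: [0.6113, 0.1369, 0.2927]
tool_rot: [0.707, -0.707, 0.022, -0.022]
contact_force: [-0.2, -1.0, 2.5]
finger_gap: 0.003
```

Call:
apply_moves --xyz '[[0,0.01,0],[0,0,0]]' --turn '[[0,0,0],[0,0,0]]'

```text
t: 15.47
tool_pos: [0.6114, 0.1369, 0.2926]
tool_rot: [-0.707, 0.707, -0.022, 0.022]
contact_force: [-0.8, 0.7, 3.1]
finger_gap: 0.002
```

Call:
apply_moves --xyz '[[0,0.01,0],[0,0,0]]' --turn '[[0,0,0],[0,0,0]]'

```text
t: 15.63
tool_pos: [0.6114, 0.137, 0.2925]
tool_rot: [0.707, -0.707, 0.021, -0.022]
contact_force: [-2.2, 0.0, 4.2]
finger_gap: -0.005
```

Call:
apply_moves --xyz '[[0,0.01,0],[0,0,0]]' --turn '[[0,0,0],[0,0,0]]'

```text
t: 15.8
tool_pos: [0.6114, 0.137, 0.2924]
tool_rot: [0.707, -0.707, 0.021, -0.022]
contact_force: [-2.6, 0.5, 6.7]
finger_gap: -0.006
```

Call:
apply_moves --xyz '[[0,-0.008,0],[0,0,0]]' --turn '[[0,0,0],[0,0,0]]'

```text
t: 15.97
tool_pos: [0.6114, 0.1369, 0.2924]
tool_rot: [0.707, -0.707, 0.021, -0.022]
contact_force: [-2.8, -1.4, 6.2]
finger_gap: -0.001
```

Call:
apply_moves --xyz '[[0,0,0],[0,0,0],[0,0,0],[0,0,0],[0,0,0]]' --turn '[[0,0,0],[0,0,0],[0,0,0],[0,0,0],[0,0,0]]'

```text
t: 16.38
tool_pos: [0.6114, 0.1369, 0.2925]
tool_rot: [-0.707, 0.707, -0.021, 0.022]
contact_force: [-1.2, -0.4, 5.3]
finger_gap: 0.005
```

Call:
apply_moves --xyz '[[0,0,0],[0,0,0],[0,0,0],[0,0,0]]' --turn '[[0,0,0],[0,0,0],[0,0,0],[0,0,0]]'

```text
t: 16.72
tool_pos: [0.6114, 0.1369, 0.2924]
tool_rot: [0.707, -0.707, 0.021, -0.022]
contact_force: [-1.5, -0.6, 6.0]
finger_gap: 0.002
```

```bash
python3 -c "
from h import *
plan([.6115,.136,.305],-3.5)
S=r.capture('scene');crop(S['img'],(240,100,340,220),'pics/p5.png',5)"
```

```text
t 16.72 pos [0.6114 0.1369 0.2924] F [-1.52 -0.59  5.97] gap 0.002 q [ 0.03  0.26  1.37 -0.    1.51  0.09]
axes x,y,z: [ 0.998 -0.061  0.001] [ 0.001 -0.    -1.   ] [0.061 0.998 0.   ]
d world [ 0.0001 -0.0009  0.0126] tool units [ 0.005 -0.314 -0.023]
yaw -3.5031129857322187 turn y units -0.0005188309553692724
```

View pics/p5.png

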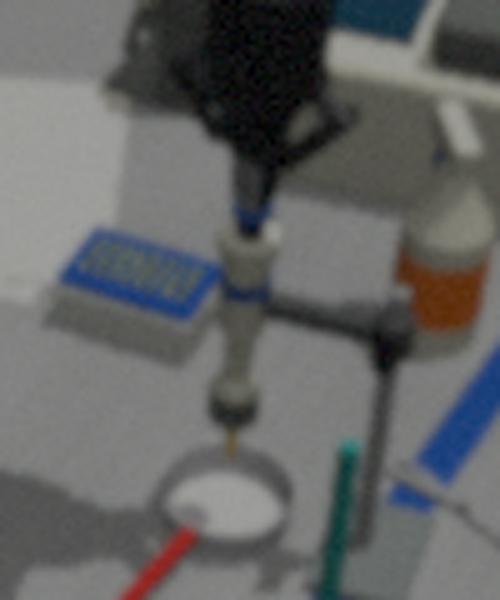

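Call:
apply_moves --xyz '[[0,0.025,0],[0,0.025,0],[0,0.025,0],[0,0.02,0],[0,0.01,0]]' --turn '[[0,0,0],[0,0,0],[0,0,0],[0,0,0],[0,0,0]]'

```text
t: 17.18
tool_pos: [0.6115, 0.137, 0.2895]
tool_rot: [-0.707, 0.707, -0.021, 0.022]
contact_force: [-4.5, -1.1, 10.4]
finger_gap: -0.001
```

Call:
apply_moves --xyz '[[0,0.015,0],[0,0,0]]' --turn '[[0,0,0],[0,0,0]]'

```text
t: 17.35
tool_pos: [0.6115, 0.137, 0.2888]
tool_rot: [0.707, -0.707, 0.021, -0.022]
contact_force: [-4.4, -0.3, 9.5]
finger_gap: 0.002
```

Call:
apply_moves --xyz '[[0,0.015,0],[0,0.01,0]]' --turn '[[0,0,0],[0,0,0]]'

```text
t: 17.52
tool_pos: [0.6115, 0.137, 0.2879]
tool_rot: [-0.707, 0.707, -0.021, 0.022]
contact_force: [-4.0, 0.4, 10.3]
finger_gap: 0.001
```

Call:
apply_moves --xyz '[[0,0.01,0],[0,0,0]]' --turn '[[0,0,0],[0,0,0]]'

```text
t: 17.68
tool_pos: [0.6115, 0.137, 0.2875]
tool_rot: [-0.707, 0.707, -0.021, 0.022]
contact_force: [-4.3, -0.4, 10.4]
finger_gap: 0.004
```

Call:
apply_moves --xyz '[[0,0.01,0],[0,0,0]]' --turn '[[0,0,0],[0,0,0]]'

```text
t: 17.85
tool_pos: [0.6115, 0.137, 0.2873]
tool_rot: [-0.707, 0.707, -0.021, 0.022]
contact_force: [-4.0, -0.6, 11.3]
finger_gap: -0.003
```

Call:
apply_moves --xyz '[[0,0.01,0],[0,0,0]]' --turn '[[0,0,0],[0,0,0]]'

```text
t: 18.02
tool_pos: [0.6115, 0.137, 0.2873]
tool_rot: [-0.707, 0.707, -0.021, 0.022]
contact_force: [-5.5, -0.6, 12.9]
finger_gap: -0.003
```

Call:
apply_moves --xyz '[[0,0.007,0],[0,0,0]]' --turn '[[0,0,0],[0,0,0]]'

```text
t: 18.18
tool_pos: [0.6115, 0.137, 0.2873]
tool_rot: [-0.707, 0.707, -0.021, 0.022]
contact_force: [-5.6, -1.4, 12.8]
finger_gap: -0.0
```

Call:
apply_moves --xyz '[[0,0,0],[0,0,0],[0,0,0],[0,0,0]]' --turn '[[0,0,0],[0,0,0],[0,0,0],[0,0,0]]'

```text
t: 18.52
tool_pos: [0.6115, 0.137, 0.2873]
tool_rot: [-0.707, 0.707, -0.021, 0.022]
contact_force: [-6.3, -0.2, 13.1]
finger_gap: 0.003
```

```bash
python3 -c "
from h import *
plan([.6115,.136,.305],-3.5)
S=r.capture('scene');crop(S['img'],(240,100,340,220),'pics/p6.png',5)"
```

```text
t 18.52 pos [0.6115 0.137  0.2873] F [-6.35 -0.19 13.05] gap 0.003 q [ 0.03  0.26  1.38 -0.    1.49  0.09]
axes x,y,z: [ 0.998 -0.061  0.002] [ 0.002 -0.    -1.   ] [ 0.061  0.998 -0.   ]
d world [-0.     -0.001   0.0177] tool units [ 0.002 -0.443 -0.024]
yaw -3.4954162178420987 turn y units 0.0007639636929847408
```

View pics/p6.png

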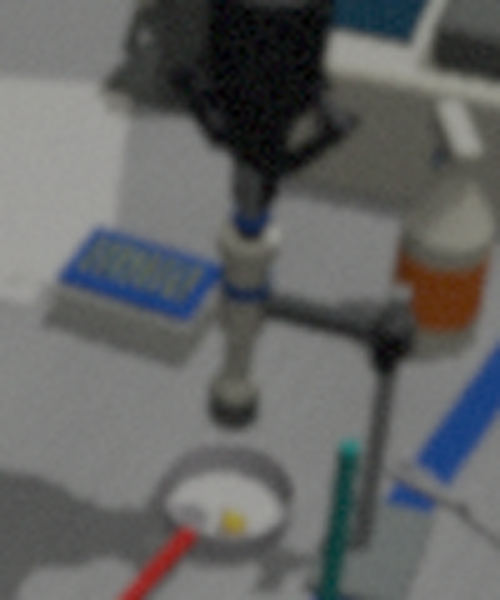

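Call:
apply_moves --xyz '[[0,-0.04,0],[0,-0.06,0],[0,-0.08,0],[0,-0.1,0],[0,-0.12,0]]' --turn '[[0,0,0],[0,0,0],[0,0,0],[0,0,0],[0,0,0]]'

```text
t: 18.98
tool_pos: [0.6113, 0.1369, 0.3001]
tool_rot: [0.707, -0.707, 0.022, -0.022]
contact_force: [-0.2, -0.2, 0.7]
finger_gap: -0.001
```

Call:
apply_moves --xyz '[[0,-0.2,0],[0,-0.3,0],[0,-0.3,0],[0,-0.3,-0.3],[0,-0.3,-0.5]]' --turn '[[0,0,0],[0,0,0],[0,0,0],[0,0,0],[0,0,0]]'

```text
t: 19.4
tool_pos: [0.6093, 0.1055, 0.3582]
tool_rot: [0.707, -0.707, 0.02, -0.021]
contact_force: [-0.4, 0.2, 0.2]
finger_gap: 0.0
```

Call:
apply_moves --xyz '[[0,0,-0.6],[0,0,-0.6],[0,0,-0.6],[0,0,-0.6],[0,0,-0.6]]' --turn '[[0,0,0],[0,0,0],[0,0,0],[0,0,0],[0,0,0]]'

```text
t: 19.82
tool_pos: [0.6018, -0.0168, 0.3578]
tool_rot: [-0.707, 0.707, -0.021, 0.022]
contact_force: [-1.1, 0.4, 0.4]
finger_gap: -0.001
```

Call:
apply_moves --xyz '[[0,0,-0.6],[0,0,-0.4],[0,0,-0.2],[0,0,0],[0,0,0]]' --turn '[[0,0,0],[0,0,0],[0,0,0],[0,0,0],[0,0,0]]'

```text
t: 20.23
tool_pos: [0.5991, -0.0628, 0.3571]
tool_rot: [0.707, -0.707, 0.022, -0.022]
contact_force: [0.3, 0.9, 0.3]
finger_gap: 0.001
```

```bash
python3 -c "
from h import *
plan([.6115,.136,.305],-3.5)
S=r.capture('scene');crop(S['img'],(240,120,340,220),'pics/p7.png',6)
S=r.capture('top');crop(S['img'],(150,100,350,250),'pics/p8.png',4)"
```

```text
t 20.23 pos [ 0.5991 -0.0628  0.3571] F [0.33 0.93 0.34] gap 0.001 q [-0.31  0.18  1.34  0.    1.62 -0.24]
axes x,y,z: [ 0.998 -0.062  0.001] [ 0.001  0.    -1.   ] [0.062 0.998 0.   ]
d world [ 0.0124  0.1988 -0.0521] tool units [2.000e-03 1.304e+00 4.979e+00]
yaw -3.5398854761136684 turn y units -0.006647579352277925
```

View pics/p7.png

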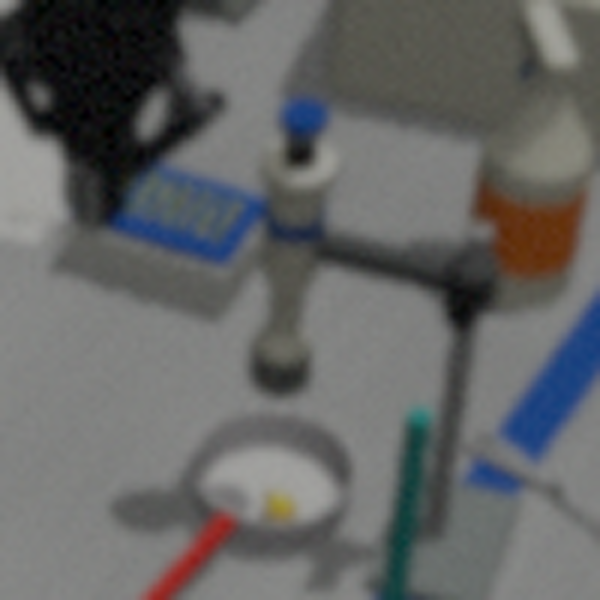

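View pics/p8.png

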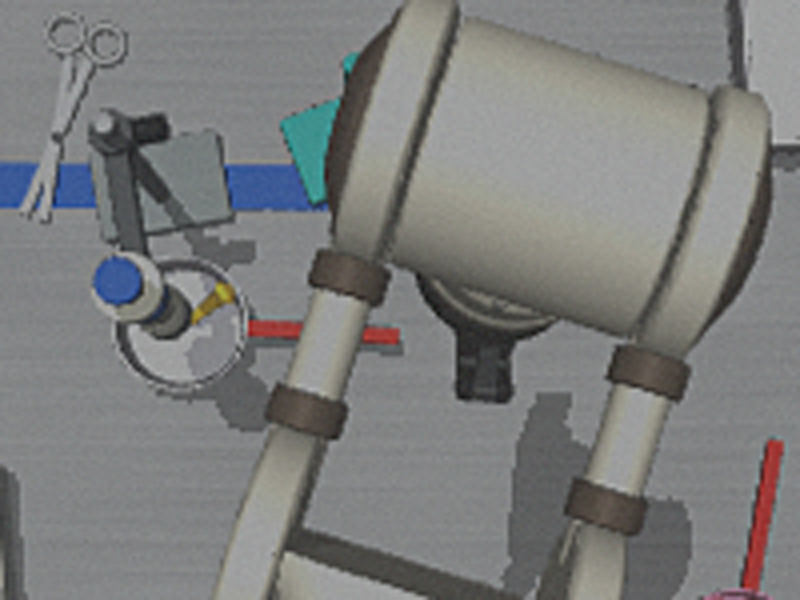

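```bash
python3 -c "
from bench import r
print(r.hand_in())"
```

```text
the job is handed in; nothing more can be done
None
```

The job is done and handed in at about 20 s, well under the 67 s limit. No check failed.

- **Dish:** I gripped the metal dish by its red handle, slid it along the bench, and let it go at about (0.612, 0.136). That is within about 1 mm of the pipette axis measured from the cap. I did not touch the pink dish or the turquoise stand.
- **First stop:** the plunger rested at 5 to 6 N for about a second, with a brief reading of 6.7 N as it reached the stop. The tip was still in its collet after this.
- **Second stop:** it was held there at about 13 N vertical for just over half a second. The highest total force I read was about 14.5 N, counting 6 N of sideways force, so it stayed under 20 N.
- **Last pictures:** the yellow tip lies in the dish under the pipette, and the cap is back at its starting height. The other things in view had not moved, and the robot was touching nothing. Part of the turquoise stand was hidden behind the arm in the top view, and I did not compare every bystander individually.

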